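Tip the uncapped perfume flask out of its rack

ROBOT

A 6-joint arm with a two-finger parallel gripper is mounted at the origin on the work surface. World frame = base frame: x ahead of the robot, y to its left, z up, the work surface at z = 0. Lengths are in m, angles in degrees, forces in N, time in s.
With the tool pointing down it reaches from about 0.425 to 1.125 m from the base axis. Payload 14.9 kg.
Tool frame: the origin (TCP) lies at the very end of the fingers, on their centre line; the grasp point (between the pads) lies 19 mm behind it; z points along the fingers, y is the direction in which the jaws open and shut (so a half turn about z gives the same grasp; the last joint's range is limited). The gripper opens to 91 mm and grips with 3 to 60 N. Pads are 32 mm wide; open, the fingers measure 118 mm over their backs; the gripper's body (76 mm by 178 mm) begins 60 mm behind the grasp point.
Start: joints at [-74.616, 21.709, 99.362, -0, 58.929, -1.908], TCP at [0.208, -0.668, 0.214] pointing down, gripper open.
Joint ranges: [-158.91, 158.91], [-42.39, 125.64], [0.06, 152.35], [-60.88, 240.88], [17.5, 164.5], [-176.32, 176.32]. Speed limits (degrees/s): [108.29, 108.29, 136.94, 180, 180, 180].

INTERFACE

Orientations are given as a 3x3 rotation matrix whose columns are the frame's x, y, z axes.
In Python, from station import bot gives the robot as it stands.
- The arm moves only by the shell command python3 -m pendant 'ROWS'. ROWS is JSON, a list of rows, each a list of 3 entries, a list of its own where there are three numbers: the turn, a rotation vector about the world's x, y, z in degrees, then the shift along the world's x, y, z in mm, then the closure, from -1 (fully open) to 1 (shut). In form: [[[wx, wy, wz], [x, y, z], fingers], ...]. A call has 1 to 20 rows; each row shifts and turns the commanded pose from where the row before left it; what a row does not reach is not made up. A row lasts 1/12 s, in which the tool goes at most 41.7 mm and 7.16 degrees, less where a joint would pass 70% of its speed; a pose out of reach is approached as far as the arm can. A call with a gripper value outside its range is refused whole. The fingers move at their own pace and stop on an object; the grip force is fixed at half the most. Time passes only in rows, so rows that do not move let the fingers close. It gives the time, the measured TCP pose, the force and the opening at its end, in the units of the state.
- bot.get_state(): the state, without advancing time (a new reading comes with each control period).
- bot.camera(name): name is "side" or "top"; returns a dict with "pixels" (480x640x3 uint8, red, green, blue), "z_map" (480x640 float32, m along the optical axis (not along the pixel's ray), 0 where there is no reading), "camera_matrix" (3x3 intrinsics, pixels), "k1" (the pictures are not rectified: a ray, as slopes to the right and down, at radius r is drawn at 1 + k1 r^2 times it, then the intrinsics apply), "position" and "attitude" of the camera in the world. Camera axes: x right, y down, z forward; pixel columns grow to the right and rows downward; lengths in m; the calibration is good to about 2 mm. A picture is of the moment at which its call begins.
- bot.hand_in(): hands the job in, once; it reports no verdict.
The state is a dict: "t": time; "joints": joint angles; "qd": joint speeds; "tau": joint torques, N m; "tcp_pos": TCP position; "tcp_rot": TCP orientation; "contact_force": force on the tool from outside, world axes, zero at the start; "wrist_torque": the same for the moment, N m; "width": finger opening in m.
Only numpy, scipy, OpenCV 4.12 (cv2) and the standard library are available. Lean on these libraries where they do the work, as an engineer would, in place of code of your own. Each camera call takes 0.05 s, during which the arm holds its last target. There are 200 camera calls.

TASK

One perfume flask in the tightly packed rack has no cap: its slim spray nozzle is bare, while the others wear wide caps. Take it by the nozzle, tip its top clearly outward, about 20 degrees, over the open front of the rack to free it from under the hold-down strip, with its foot still in the rack, and then lift it out. Set it down gently, upright, in the middle of the square white plate and let go, leaving the other flasks standing in the rack.

Things in the scene. Friction and masses are not known exactly. Their poses are not given: they have to be found in the camera images.
- bare_mid (a point): The flask to take: clear glass, 50 mm wide (y, along the row), 54 deep (x, from the rack's open front to its back), 80 high, 0.28 kg; on top, central, a bare brass nozzle: collar 20 mm diameter, 14 high, then square stem 16 x 16, 32 high (126 overall). Point: on its axis, 63 mm above its underside; z up. At the start it stands in the rack among the others, gaps 2 mm, axes 52 mm apart; the open front faces the robot.
- capped_a_mid (a point): Bystander in the row, same glass, but with a brass cap 28 mm diameter, 50 high (130 overall). Point: on its axis, 63 mm above its underside. The steel rack, alike for all flasks: floor 4 mm above the table; front lip 16 mm above that floor and 8 mm (+-1) before the flasks' front faces; back bars 1.5 mm (+-1) behind them; white spacers 70 mm high fill the row's ends.
- capped_b_mid (a point): Second bystander, just like the other capped flask; same point. The rack's fixed hold-down strip runs along the whole row over the flasks' rear, from 14.5 mm (+-1) behind their axes backwards, underside 90 and top 92.5 mm above the rack floor: a straight lift is blocked after 10 mm. A flask tipped 20 degrees about its lower front edge comes clear of it.
- plate_top (a point): Fixed flat white plastic plate, 110 mm square and 10 mm thick, lying on the table. The point is the centre of its top face, z up, x and y along its edges.
Things that resemble listed ones, but are neither listed nor needed, are in the scene too. Leave any red look-alike of the part that bears bare_mid alone.

How it is judged (in metres and radians):
On the way, in this order (a step that is already met when the one before it is completed fails the run):
1. the bare flask is tipped outward more than 11.5 degrees with its foot still down in its place in the rack (angle between bare_mid's own z axis and vertical above 0.2 rad and height (world z) of bare_mid below 0.088 m and distance of bare_mid from where it was at the start of the episode below 0.055 m), for 0.1 s.
2. the flask has been lifted out of the rack, its middle more than 80 mm from where it started (distance of bare_mid from where it was at the start of the episode above 0.08 m and height (world z) of bare_mid above 0.09 m), for 0.1 s.
At the end, for the whole second after the job is handed in: The bare-nozzle flask stands upright (within 6 degrees) on the white plate, its axis within 25 mm of the plate's centre, released; both capped flasks stand upright (within 6 degrees) in the rack within 15 mm of where they started (horizontal distance between bare_mid and plate_top below 0.025 m and angle between each of bare_mid, capped_a_mid, capped_b_mid's own z axis and vertical below 0.1 rad and height (world z) of bare_mid between 0.067 and 0.079 m and distance of each of capped_a_mid, capped_b_mid from where it was at the start of the episode below 0.015 m); the robot touches nothing.
It fails at once if a capped flask is tipped more than 17 degrees or moved more than 30 mm (distance of any of capped_a_mid, capped_b_mid from where it was at the start of the episode above 0.03 m or angle between any of capped_a_mid, capped_b_mid's own z axis and vertical above 0.3 rad).
It fails at once if the bare flask is dropped or slammed onto the plate (faster than 0.4 m/s within 12 mm of standing on it) (horizontal distance between bare_mid and plate_top below 0.06 m and height (world z) of bare_mid below 0.085 m and linear speed of bare above 0.4 m/s).
It also fails if it takes over 48 s, if anything falls off the work surface, if the arm or the gripper's body presses on something with over 40 N, if the wrist force passes 120 N, or if a joint passes its speed limit or range.

## Working session

There is one attempt and no reset: what is moved stays moved. The work goes in short steps, Python scripts to look and compute and a shell command to move; the robot and the scene stay as the last step left them, time stands still between calls to the robot, and variables do not carry over. Pictures are saved under pics/ and viewed, about 8 in all and at most 12, crops included, and the job is handed in when it is done.

```bash
mkdir -p pics
cat > h.py <<'E'
import numpy as np, cv2
from station import bot
def cam(n):
    c=bot.camera(n); return c
def save(c,f,crop=None,s=1):
    im=c["pixels"][:,:,::-1]
    if crop: im=im[crop[1]:crop[3],crop[0]:crop[2]]
    cv2.imwrite("pics/"+f,cv2.resize(im,None,fx=s,fy=s,interpolation=cv2.INTER_CUBIC))
def ray(c,u,v):
    K=np.array(c["camera_matrix"]);x=(u-K[0,2])/K[0,0];y=(v-K[1,2])/K[1,1]
    a,b=x,y
    for _ in range(20):
        f=1+c["k1"]*(a*a+b*b); a,b=x/f,y/f
    return np.array(c["position"]),np.array(c["attitude"])@np.array([a,b,1.0])
def plane(c,u,v,z):
    p,d=ray(c,u,v); return p+d*(z-p[2])/d[2]
def deep(c,u,v):
    p,d=ray(c,u,v); return p+d*c["z_map"][int(v),int(u)]
E
python3 - <<'E'
from h import *
for n in("top","side"):
    c=cam(n);save(c,n+"0.png");print(n,c["position"],np.array(c["attitude"]).round(3).tolist(),c["k1"],c["camera_matrix"])
    np.save(n+"0.npy",c,allow_pickle=True)
print(bot.get_state())
E
```

```text
top [ 0.35502951 -0.04463399  0.89730548] [[0.013, -0.985, 0.171], [-1.0, -0.011, 0.014], [-0.012, -0.171, -0.985]] 0.045433109339037735 [[504.48745156   0.         331.22797056]
 [  0.         504.48745156 235.76294757]
 [  0.           0.           1.        ]]
side [0.40905829 0.5540246  0.58726059] [[-0.987, -0.107, 0.124], [-0.164, 0.644, -0.747], [0.0, -0.757, -0.653]] -0.07312931764760948 [[522.45866475   0.         330.31430502]
 [  0.         522.45866475 237.19504353]
 [  0.           0.           1.        ]]
{'t': 0.1, 'joints': array([-7.46174349e+01,  2.17350366e+01,  9.93937647e+01,  5.63611889e-04,
        5.89296993e+01, -1.90721261e+00]), 'qd': array([-0.01152353, -0.12115819, -0.10403386,  0.02853377,  0.08104533,
        0.08306963]), 'tau': array([ 5.15197607e-04, -7.65039039e+01, -4.35289192e+01,  6.52499311e-02,
        3.98624805e-02, -1.29379345e-06]), 'tcp_pos': array([ 0.20794862, -0.66800502,  0.21334665]), 'tcp_rot': array([[ 9.54815356e-01,  2.97199542e-01, -2.62716803e-04],
       [ 2.97199655e-01, -9.54814847e-01,  9.86685573e-04],
       [ 4.23965960e-05, -1.02018188e-03, -9.99999479e-01]]), 'contact_force': array([-0.02099105, -0.41762243, -0.15747331]), 'wrist_torque': array([-0.01864816, -0.00825816,  0.01400322]), 'width': 0.09129686389082972}
```

View pics/top0.png

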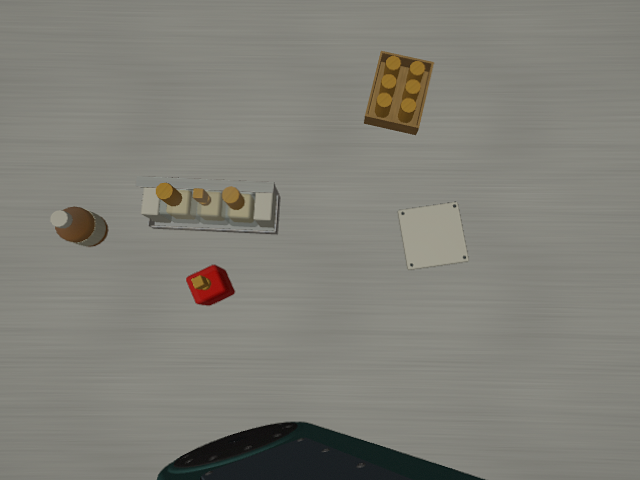

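View pics/side0.png

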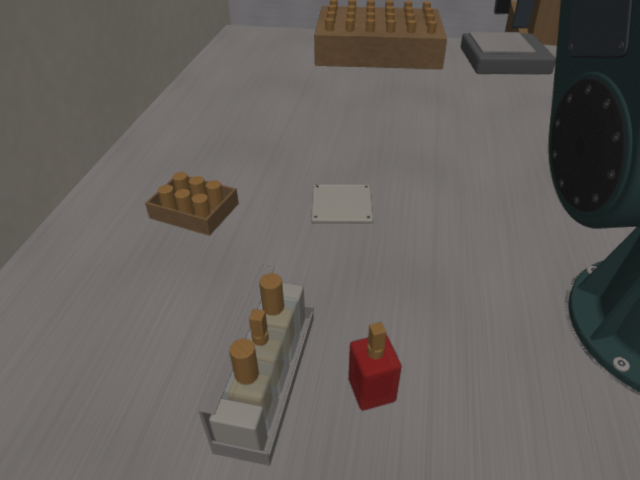

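The top view shows the rack at u 142–278, v 180–233, with the nozzle at about (201,195) and the caps at (168,191) and (233,197). The plate is at (433,235), and the red decoy at (210,285). The side view has the nozzle at about (259,325), the caps at (244,360) and (271,293), and the plate at (342,203).

Run:
```python
from h import *
def pts(c):
    K=np.array(c["camera_matrix"]);v,u=np.mgrid[0:480,0:640].astype(float)
    uv=np.stack([u.ravel(),v.ravel()],1); x=(u-K[0,2])/K[0,0];y=(v-K[1,2])/K[1,1];a,b=x,y
    for _ in range(20):
        f=1+c["k1"]*(a*a+b*b);a,b=x/f,y/f
    z=c["z_map"]; P=np.stack([a*z,b*z,z],-1)@np.array(c["attitude"]).T+np.array(c["position"])
    P[z==0]=np.nan; return P
for n,box in(("top",(140,175,285,240)),("side",(195,265,320,470))):
    c=np.load(n+"0.npy",allow_pickle=True).item();P=pts(c)
    save(c,n+"_z.png",box,5 if n=="top" else 2.9)
    hsv=cv2.cvtColor(c["pixels"],cv2.COLOR_RGB2HSV)
    m=(hsv[...,1]>110)&(P[...,2]>0.115);m[:box[1]]=0;m[box[3]:]=0;m[:,:box[0]]=0;m[:,box[2]:]=0
    k,l,st,ce=cv2.connectedComponentsWithStats(m.astype(np.uint8))
    for i in range(1,k):
        if st[i,4]<15: continue
        q=P[l==i]; zt=np.percentile(q[:,2],90); t=q[q[:,2]>zt-.004]; print(n,ce[i].round(1),st[i].tolist(),"ztop",zt.round(4),"med",np.median(t,0).round(4),"min",t.min(0).round(4),"max",t.max(0).round(4))
    # plate: bright unsaturated, near z=.01
    pb=(395,195,475,275) if n=="top" else (300,175,385,230)
    m=(hsv[...,1]<40)&(hsv[...,2]>165); mm=np.zeros_like(m);mm[pb[1]:pb[3],pb[0]:pb[2]]=m[pb[1]:pb[3],pb[0]:pb[2]]
    cs=max(cv2.findContours(mm.astype(np.uint8),0,2)[0],key=cv2.contourArea);r=cv2.minAreaRect(cs);bx=cv2.boxPoints(r)
    W=np.array([plane(c,*p,.010) for p in bx]);print(n,"plate",r,W.round(4).tolist(),W.mean(0).round(4),"depth z",np.nanmedian(P[mm][:,2]))
    # rack line: white spacer tops z~.074
    R=P[box[1]:box[3],box[0]:box[2]].reshape(-1,3);
    for lo,hi in((.071,.077),(.093,.1),(.018,.023)):
        s=R[(R[:,2]>lo)&(R[:,2]<hi)]
        if len(s): print(lo,len(s),np.percentile(s,[2,50,98],axis=0).round(4).tolist())
```

```text
top [165.6 191.9] [156, 183, 21, 19, 296] ztop 0.1338 med [0.5562 0.2283 0.1322] min [0.5435 0.215  0.1298] max [0.5691 0.2413 0.136 ]
top [231.4 195.8] [222, 187, 20, 19, 277] ztop 0.1339 med [0.5507 0.1243 0.1324] min [0.5392 0.1111 0.13  ] max [0.564  0.1379 0.136 ]
top [197.8 193.5] [193, 189, 11, 11, 102] ztop 0.13 med [0.5543 0.1765 0.1283] min [0.5466 0.1687 0.1261] max [0.5613 0.1846 0.1316]Traceback (most recent call last):
  File "<stdin>", line 21, in <module>
ValueError: max() iterable argument is empty
```

View pics/top_z.png

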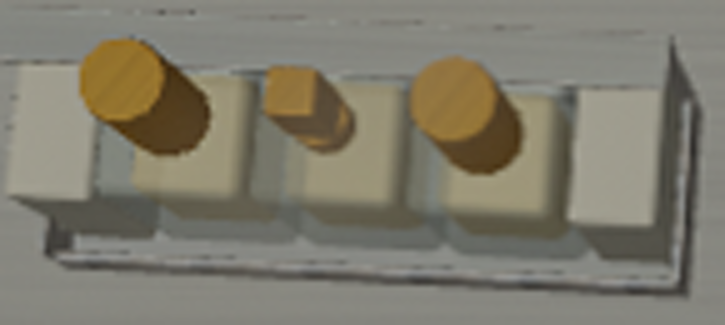

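The crop shows the square nozzle top at about (198,193), between two round caps. The strip runs behind, and the lip is at v≈230.

Run:
```python
from h import *
for n,pb in(("top",(385,190,480,280)),("side",(300,170,385,235))):
    c=np.load(n+"0.npy",allow_pickle=True).item()
    a=c["pixels"][pb[1]:pb[3],pb[0]:pb[2]]; g=cv2.cvtColor(a,cv2.COLOR_RGB2GRAY)
    t,m=cv2.threshold(g,0,255,cv2.THRESH_OTSU)
    cs=max(cv2.findContours(m,0,2)[0],key=cv2.contourArea)
    ap=cv2.approxPolyDP(cs,6,True)[:,0]+[pb[0],pb[1]]
    W=np.array([plane(c,*p,.010) for p in ap]);print(n,"plate",t,ap.tolist(),W.round(4).tolist(),W.mean(0).round(4))
c=np.load("side0.npy",allow_pickle=True).item()
for nm,b in(("noz",(247,305,270,320)),("a",(228,336,262,352)),("b",(258,271,286,285))):
    q=np.array([deep(c,u,v) for u in range(b[0],b[2]) for v in range(b[1],b[3])]);t=q[abs(q[:,2]-(.130 if nm=="noz" else .134))<.0025]
    print(nm,len(t),t.min(0).round(4),t.max(0).round(4),((t.min(0)+t.max(0))/2).round(4))
```

```text
top plate 144.0 [[456, 202], [398, 211], [408, 268], [467, 260]] [[0.573, -0.2552, 0.01], [0.5555, -0.1513, 0.01], [0.4529, -0.1679, 0.01], [0.4684, -0.2714, 0.01]] [ 0.5124 -0.2115  0.01  ]
side plate 120.0 [[314, 185], [312, 219], [371, 220], [368, 185]] [[0.5743, -0.2524, 0.01], [0.5583, -0.1497, 0.01], [0.4554, -0.164, 0.01], [0.4723, -0.2695, 0.01]] [ 0.5151 -0.2089  0.01  ]
noz 149 [0.5489 0.1696 0.1277] [0.5653 0.1854 0.1318] [0.5571 0.1775 0.1298]
a 289 [0.5456 0.2159 0.1315] [0.5734 0.2364 0.136 ] [0.5595 0.2261 0.1338]
b 211 [0.5408 0.1117 0.1316] [0.5669 0.1337 0.1352] [0.5539 0.1227 0.1334]
```

```bash
python3 -m pendant '[[[0,0,2.9],[26,22.5,0],-1],[[0,0,2.9],[26,22.5,0],-1],[[0,0,2.9],[26,22.5,0],-1],[[0,0,2.9],[26,22.5,0],-1],[[0,0,2.9],[26,22.5,0],-1],[[0,0,2.9],[26,22.5,0],-1],[[0,0,2.9],[26,22.5,0],-1],[[0,0,2.9],[26,22.5,0],-1],[[0,0,2.9],[26,22.5,0],-1],[[0,0,2.9],[26,22.5,0],-1],[[0,0,2.9],[26,22.5,0],-1],[[0,0,2.9],[26,22.5,0],-1]]'
python3 -m pendant '[[[0,0,1.75],[1.8,28.75,0],-1],[[0,0,1.75],[1.8,28.75,0],-1],[[0,0,1.75],[1.8,28.75,0],-1],[[0,0,1.75],[1.8,28.75,0],-1],[[0,0,1.75],[1.8,28.75,0],-1],[[0,0,1.75],[1.8,28.75,0],-1],[[0,0,1.75],[1.8,28.75,0],-1],[[0,0,1.75],[1.8,28.75,0],-1],[[0,0,1.75],[1.8,28.75,0],-1],[[0,0,1.75],[1.8,28.75,0],-1],[[0,0,1.75],[1.8,28.75,0],-1],[[0,0,1.75],[1.8,28.75,0],-1],[[0,0,1.75],[1.8,28.75,0],-1],[[0,0,1.75],[1.8,28.75,0],-1],[[0,0,1.75],[1.8,28.75,0],-1],[[0,0,1.75],[1.8,28.75,0],-1],[[0,0,1.75],[1.8,28.75,0],-1],[[0,0,1.75],[1.8,28.75,0],-1],[[0,0,0],[0,0,0],-1],[[0,0,0],[0,0,0],-1]]'
```

```text
t: 1.1
tcp_pos: [0.521, -0.3969, 0.2137]
tcp_rot: [[0.612, 0.791, -0.0], [0.791, -0.612, 0.0], [0.0, -0.0, -1.0]]
contact_force: [1.4, -1.1, 0.5]
width: 0.0911
t: 2.77
tcp_pos: [0.5522, 0.1202, 0.2137]
tcp_rot: [[0.11, 0.994, -0.0], [0.994, -0.11, -0.0], [-0.0, -0.0, -1.0]]
contact_force: [-0.5, -0.3, -0.5]
width: 0.0908
```

```bash
python3 -m pendant '[[[0,0,1.1],[1.1,19,0],-1],[[0,0,1.1],[1.1,19,0],-1],[[0,0,1.1],[1.1,19,0],-1],[[0,0,0],[0,0,-20],-1],[[0,0,0],[0,0,-20],-1],[[0,0,0],[0,0,-15],-1],[[0,0,0],[0,0,-5],-1],[[0,0,0],[0,0,0],-1],[[0,0,0],[0,0,0],-1]]'
python3 - <<'E'
from h import *
c=cam("side");save(c,"s1.png",(150,200,400,460),2.3)
E
```

```text
t: 3.52
tcp_pos: [0.556, 0.1756, 0.1543]
tcp_rot: [[0.055, 0.998, -0.0], [0.998, -0.055, -0.0], [-0.0, -0.0, -1.0]]
contact_force: [-0.2, -0.3, 0.4]
width: 0.0913
```

View pics/s1.png

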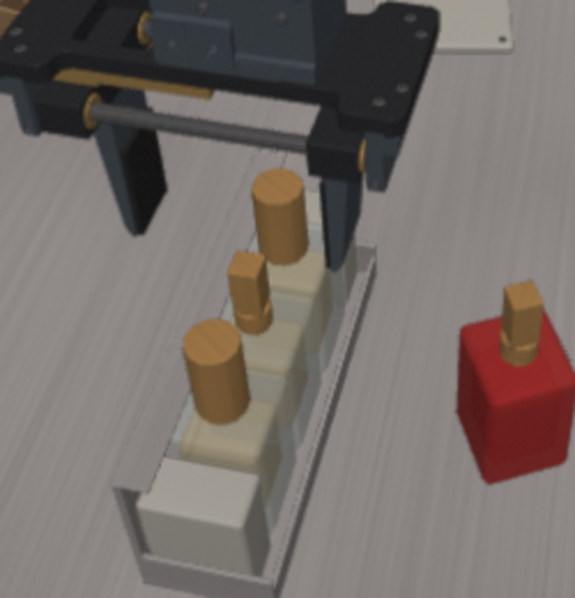

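The side crop shows the fingers straddling the row front to back above the nozzle (crop (250,290)), with the caps clear. Next I descend and close.

```bash
python3 -m pendant '[[[0,0,0],[0,1,-15],-1],[[0,0,0],[0,0,-15],-1],[[0,0,0],[0,0,-12],-1],[[0,0,0],[0,0,-7],-1],[[0,0,0],[0,0,0],-1],[[0,0,0],[0,0,0],-1]]'
python3 -m pendant '[[[0,0,0],[0,0,0],0],[[0,0,0],[0,0,0],0.4],[[0,0,0],[0,0,0],0.6],[[0,0,0],[0,0,0],1],[[0,0,0],[0,0,0],1],[[0,0,0],[0,0,0],1],[[0,0,0],[0,0,0],1],[[0,0,0],[0,0,0],1],[[0,0,0],[0,0,0],1],[[0,0,0],[0,0,0],1],[[0,0,0],[0,0,0],1],[[0,0,0],[0,0,0],1]]'
python3 - <<'E'
from h import *
from scipy.spatial.transform import Rotation as R
c=cam("side");save(c,"s2.png",(150,200,400,460),2.3)
p=bot.get_state()["tcp_pos"]*1e3; print(p)
y=np.array([.053,.9986,0]);out=np.array([-.9986,.053,0])
# pivot: front lower edge 27 mm out from axis, floor z 4; lifted 2
piv=np.array([p[0],p[1],0])+27*out; piv[2]=4
prev=np.zeros(3)
for a in(5,10,15,20):
    r=R.from_rotvec(np.radians(-a)*y); d=r.apply(p-piv)-(p-piv); print(a,(d-prev).round(2),"rv",(-5*y).round(2));prev=d
print("axis",R.from_rotvec(np.radians(-20)*y).apply([0,0,1]))
E
```

```text
t: 4.07
tcp_pos: [0.5559, 0.1771, 0.1052]
tcp_rot: [[0.054, 0.999, -0.0], [0.999, -0.054, -0.0], [-0.0, -0.0, -1.0]]
contact_force: [-0.3, -0.3, 0.1]
width: 0.0913
t: 5.07
tcp_pos: [0.5558, 0.1771, 0.1049]
tcp_rot: [[0.054, 0.999, -0.0], [0.999, -0.054, -0.0], [-0.0, -0.0, -1.0]]
contact_force: [-0.7, -1.3, -3.3]
width: 0.0159
[555.63987479 177.07545743 104.80844553]
5 [-8.88  0.47  1.97] rv [-0.26 -4.99 -0.  ]
10 [-9.01  0.48  1.19] rv [-0.26 -4.99 -0.  ]
15 [-9.08  0.48  0.4 ] rv [-0.26 -4.99 -0.  ]
20 [-9.08  0.48 -0.4 ] rv [-0.26 -4.99 -0.  ]
axis [-0.34154124  0.01812706  0.93969197]
```

View pics/s2.png

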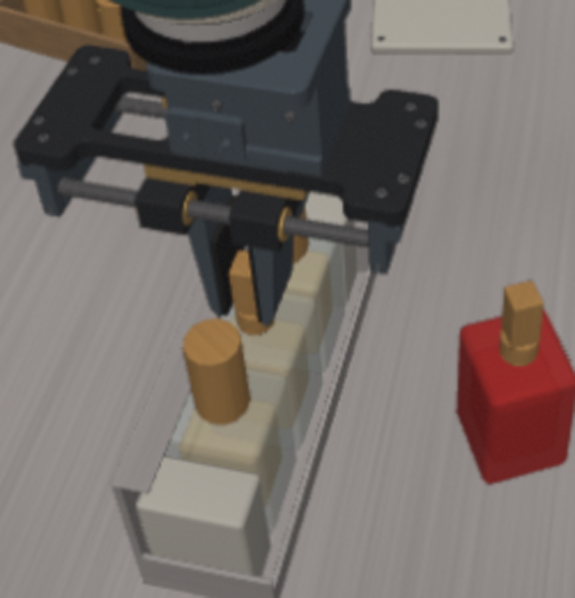

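Width is 15.9 mm, so the stem is held between the pads. Next I lift 2 mm and start tipping.

```bash
python3 -m pendant '[[[0,0,0],[0,0,1],1],[[0,0,0],[0,0,1],1],[[0,0,0],[0,0,0],1],[[-0.13,-2.5,0],[-4.4,0.24,1.1],1],[[-0.13,-2.5,0],[-4.5,0.24,0.9],1],[[-0.13,-2.5,0],[-4.5,0.24,0.7],1],[[-0.13,-2.5,0],[-4.5,0.24,0.5],1],[[0,0,0],[0,0,0],1],[[0,0,0],[0,0,0],1]]'
python3 - <<'E'
from h import *
c=np.load("side0.npy",allow_pickle=True).item()
q=np.array([deep(c,u,v) for u in range(366,388) for v in range(320,335)]);q=q[q[:,2]>.115];print("red nozzle",np.percentile(q,[2,50,98],axis=0).round(3))
c=cam("side");save(c,"s3.png",(150,200,400,460),2.3)
E
```

```text
t: 5.87
tcp_pos: [0.5374, 0.1782, 0.1102]
tcp_rot: [[0.054, 0.984, 0.172], [0.999, -0.053, -0.009], [0.0, 0.172, -0.985]]
contact_force: [0.2, -0.2, -3.7]
width: 0.0158
red nozzle [[0.409 0.163 0.119]
 [0.418 0.173 0.126]
 [0.428 0.18  0.127]]
```

View pics/s3.png

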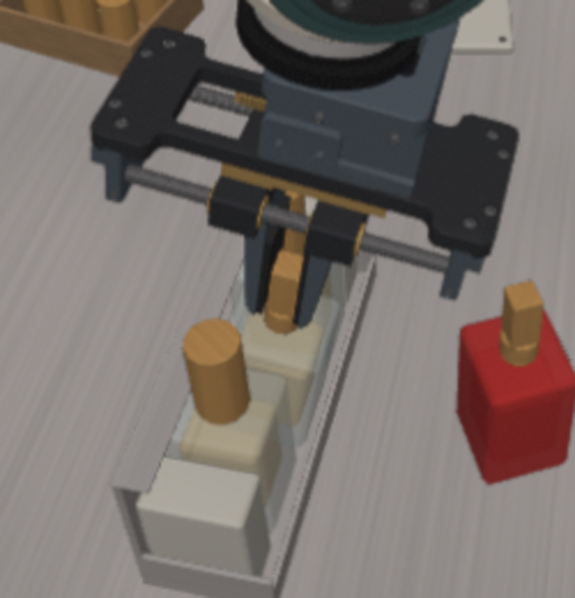

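Tipped 10°, nozzle at crop (285,290); force is only the flask's weight (3.7 N) and the neighbours haven't moved. Next I finish the tip to 20°, hold, then lift along the flask's axis.

```bash
python3 -m pendant '[[[-0.13,-2.5,0],[-4.5,0.24,0.3],1],[[-0.13,-2.5,0],[-4.5,0.24,0.1],1],[[-0.13,-2.5,0],[-4.5,0.24,-0.1],1],[[-0.13,-2.5,0],[-4.5,0.24,-0.2],1],[[0,0,0],[0,0,0],1],[[0,0,0],[0,0,0],1],[[0,0,0],[0,0,0],1],[[0,0,0],[0,0,0],1]]'
python3 - <<'E'
from h import *
c=cam("side");save(c,"s4.png",(150,200,400,460),2.3)
E
```

```text
t: 6.58
tcp_pos: [0.5209, 0.1791, 0.1106]
tcp_rot: [[0.055, 0.938, 0.342], [0.999, -0.052, -0.018], [0.001, 0.342, -0.94]]
contact_force: [0.3, -0.3, -3.4]
width: 0.0154
```

View pics/s4.png

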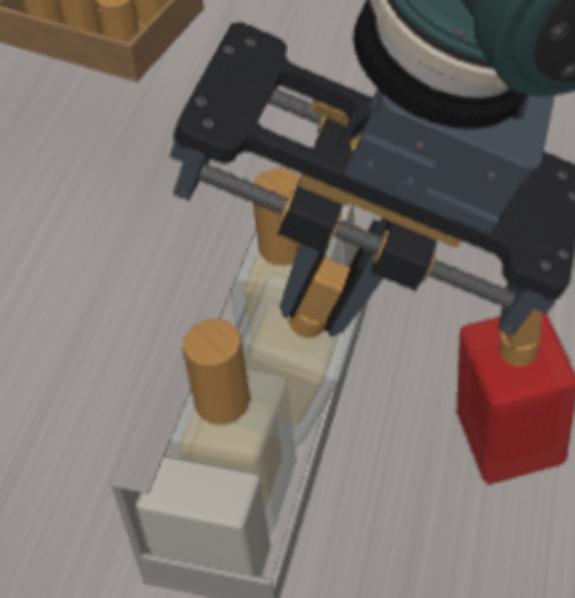

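At 20° tip, foot in the rack, the gripper end passes above the red nozzle (crop (520,320)) without contact (force is 3.4 N, just the weight). Now the lift along the flask's axis.

```bash
python3 -m pendant '[[[0,0,0],[-2,0.1,5.6],1],[[0,0,0],[-2,0.1,5.6],1],[[0,0,0],[-2,0.1,5.6],1],[[0,0,0],[-2,0.1,5.6],1],[[0,0,0],[0,0,0],1]]'
python3 -m pendant '[[[0,0,0],[-4.1,0.2,11.3],1],[[0,0,0],[-4.1,0.2,11.3],1],[[0,0,0],[-4.1,0.2,11.3],1],[[0,0,0],[-4.1,0.2,11.3],1],[[0,0,0],[-4.1,0.2,11.3],1],[[0,0,0],[-4.1,0.2,11.3],1],[[0,0,0],[-4.1,0.2,11.3],1],[[0,0,0],[-4.1,0.2,11.3],1],[[0,0,0],[-2,0,14],1],[[0,0,0],[0,0,20],1],[[0,0,0],[0,0,20],1],[[0,0,0],[0,0,0],1],[[0,0,0],[0,0,0],1]]'
python3 - <<'E'
from h import *
c=cam("side");save(c,"s5.png")
E
```

```text
t: 7.05
tcp_pos: [0.5121, 0.1797, 0.1342]
tcp_rot: [[0.054, 0.938, 0.344], [0.999, -0.051, -0.017], [0.002, 0.344, -0.939]]
contact_force: [0.5, -0.2, -3.1]
width: 0.0157
t: 8.13
tcp_pos: [0.4773, 0.1812, 0.2776]
tcp_rot: [[0.054, 0.938, 0.344], [0.999, -0.051, -0.017], [0.002, 0.344, -0.939]]
contact_force: [0.2, 0.3, -4.1]
width: 0.0158
```

View pics/s5.png

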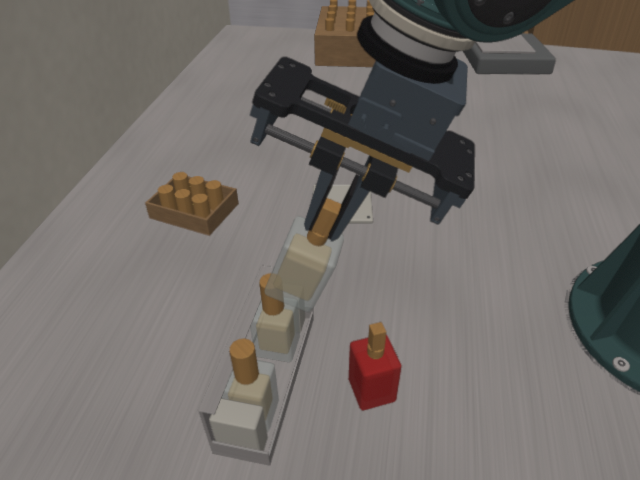

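The flask hangs free and tilted at about (310,255); both capped flasks stand in the rack at (244,360) and (271,293). Next I carry it to the plate and right it on the way.

```bash
python3 -m pendant '[[[0,0,0],[1.3,-10,0],1],[[0,0,0],[2.6,-20,0],1],[[0.13,2.5,0],[2.6,-28,0],1],[[0.13,2.5,0],[2.6,-28,0],1],[[0.13,2.5,0],[2.6,-28,0],1],[[0.13,2.5,0],[2.6,-28,0],1],[[0.13,2.5,0],[2.6,-28,0],1],[[0.13,2.5,0],[2.6,-28,0],1],[[0.13,2.5,0],[2.6,-28,0],1],[[0.13,2.5,0],[2.6,-28,0],1],[[0,0,0],[2.6,-28,0],1],[[0,0,0],[2.6,-28,0],1],[[0,0,0],[2.6,-28,0],1],[[0,0,0],[2.6,-28,0],1],[[0,0,0],[2.6,-20,0],1],[[0,0,0],[1.3,-10,0],1],[[0,0,0],[0,0,0],1],[[0,0,0],[0,0,0],1],[[0,0,0],[0,0,0],1]]'
```

```text
t: 9.77
tcp_pos: [0.5157, -0.2141, 0.2762]
tcp_rot: [[0.054, 0.999, -0.001], [0.999, -0.054, 0.001], [0.001, -0.001, -1.0]]
contact_force: [-0.1, 0.1, -2.7]
width: 0.0158
```

```bash
python3 -m pendant '[[[0,0,0],[-1,2,-10],1],[[0,0,0],[-1,2,-20],1],[[0,0,0],[0,0,-20],1],[[0,0,0],[0,0,-20],1],[[0,0,0],[0,0,-20],1],[[0,0,0],[0,0,-20],1],[[0,0,0],[0,0,-18],1],[[0,0,0],[0,0,-12],1],[[0,0,0],[0,0,-8],1],[[0,0,0],[0,0,-5],1],[[0,0,0],[0,0,-3],1],[[0,0,0],[0,0,0],1],[[0,0,0],[0,0,0],1],[[0,0,0],[0,0,0],1]]'
python3 - <<'E'
from h import *
c=cam("side");save(c,"s6.png",(220,60,470,270),2.5)
E
```

```text
t: 10.93
tcp_pos: [0.5145, -0.2112, 0.1218]
tcp_rot: [[0.054, 0.999, 0.001], [0.999, -0.054, -0.001], [-0.0, 0.001, -1.0]]
contact_force: [-0.6, -0.9, -4.0]
width: 0.0157
```

View pics/s6.png

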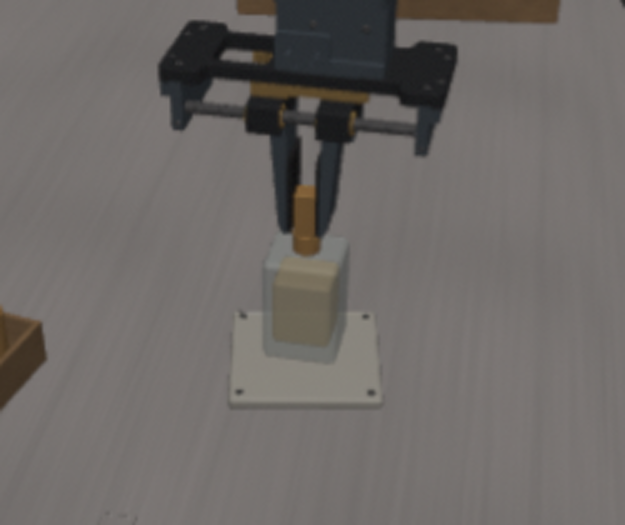

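The flask is upright over the plate, with its foot at crop (305,335) and the plate spanning (232–382, 312–403). It is still about 10 mm up, so I lower it slowly.

```bash
python3 -m pendant '[[[0,0,0],[0,0,-2.5],1],[[0,0,0],[0,0,-2.5],1],[[0,0,0],[0,0,-2],1],[[0,0,0],[0,0,-1],1],[[0,0,0],[0,0,-1],1],[[0,0,0],[0,0,0],1],[[0,0,0],[0,0,0],1]]'
python3 -m pendant '[[[0,0,0],[0,0,-0.5],1],[[0,0,0],[0,0,-0.5],1],[[0,0,0],[0,0,0],1]]'
python3 -m pendant '[[[0,0,0],[0,0,-0.5],1],[[0,0,0],[0,0,-0.5],1],[[0,0,0],[0,0,0],1]]'
```

```text
t: 11.57
tcp_pos: [0.514, -0.211, 0.112]
tcp_rot: [[0.054, 0.999, -0.0], [0.999, -0.054, 0.0], [0.0, -0.0, -1.0]]
contact_force: [0.4, 0.6, -2.4]
width: 0.0159
t: 11.82
tcp_pos: [0.5141, -0.2109, 0.111]
tcp_rot: [[0.054, 0.999, -0.0], [0.999, -0.054, 0.0], [0.0, -0.0, -1.0]]
contact_force: [-0.7, 0.8, -1.9]
width: 0.0155
t: 12.07
tcp_pos: [0.5144, -0.211, 0.1108]
tcp_rot: [[0.054, 0.999, 0.0], [0.999, -0.054, -0.0], [-0.0, 0.0, -1.0]]
contact_force: [-3.4, 2.7, 9.4]
width: 0.0158
```

Contact is made (+9 N) at TCP z = 0.1108, where 0.1109 was expected. Next: release and retreat straight up.

```bash
python3 -m pendant '[[[0,0,0],[0,0,0.3],1],[[0,0,0],[0,0,0],0.5],[[0,0,0],[0,0,0],0],[[0,0,0],[0,0,0],-0.5],[[0,0,0],[0,0,0],-1],[[0,0,0],[0,0,0],-1],[[0,0,0],[0,0,0],-1],[[0,0,0],[0,0,0],-1],[[0,0,0],[0,0,0],-1],[[0,0,0],[0,0,0],-1]]'
python3 -m pendant '[[[0,0,0],[0,0,5],-1],[[0,0,0],[0,0,15],-1],[[0,0,0],[0,0,20],-1],[[0,0,0],[0,0,20],-1],[[0,0,0],[0,0,20],-1],[[0,0,0],[0,0,20],-1],[[0,0,0],[0,0,20],-1],[[0,0,0],[0,-20,10],-1],[[0,0,0],[0,-30,0],-1],[[0,0,0],[0,-30,0],-1],[[0,0,0],[0,-30,0],-1],[[0,0,0],[0,-30,0],-1],[[0,0,0],[0,-20,0],-1],[[0,0,0],[0,0,0],-1],[[0,0,0],[0,0,0],-1]]'
python3 - <<'E'
from h import *
for n in("top","side"):
    c=cam(n);save(c,n+"9.png")
    hsv=cv2.cvtColor(c["pixels"],cv2.COLOR_RGB2HSV);m=(hsv[...,1]>110)&(hsv[...,0]>8)&(hsv[...,0]<25)
    v,u=np.nonzero(m);q=np.array([deep(c,a,b) for a,b in zip(u,v)])
    for nm,p,zt in(("bare",(.514,-.21),.136),("a",(.558,.2272),.134),("b",(.5523,.1235),.134)):
        t=q[(np.hypot(q[:,0]-p[0],q[:,1]-p[1])<.05)&(abs(q[:,2]-zt)<.003)]
        if len(t): print(n,nm,len(t),((t.min(0)+t.max(0))/2).round(4))
E
```

```text
t: 12.9
tcp_pos: [0.514, -0.211, 0.1103]
tcp_rot: [[0.054, 0.999, -0.0], [0.999, -0.054, 0.0], [0.0, -0.0, -1.0]]
contact_force: [0.2, -0.3, 0.5]
width: 0.0731
t: 14.15
tcp_pos: [0.5138, -0.3715, 0.2404]
tcp_rot: [[0.056, 0.998, -0.0], [0.998, -0.056, 0.0], [0.0, -0.0, -1.0]]
contact_force: [0.1, 0.6, -0.4]
width: 0.0911
top bare 89 [ 0.5124 -0.2097  0.1353]
top a 181 [0.556  0.2282 0.1331]
top b 179 [0.5514 0.1245 0.1332]
side bare 45 [ 0.5141 -0.2083  0.1348]
side a 407 [0.5586 0.2305 0.1334]
side b 282 [0.5535 0.1265 0.1331]
```

View pics/side9.png

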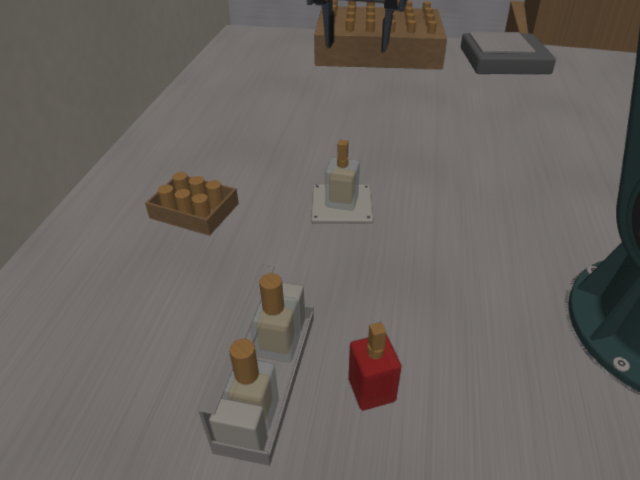

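The flask stands upright on the plate at (343,185), the capped flasks are upright in place at (244,360) and (271,293), and the gripper is well clear.

```bash
python3 -c "
from station import bot
print(bot.hand_in())"
```

```text
the job is handed in; nothing more can be done
None
```

The bare flask is standing upright in the middle of the white plate, released, and the job is handed in at about 14 s on the robot clock. I gripped the nozzle front to back, raised the flask 2 mm and tipped it 20° outward about its lower front edge. I then lifted it out along its own axis, carried it over and set it down slowly.

**Placing:** the nozzle top measures within about 2 mm of the plate's centre in both views. Its top height is about 135 mm (136 expected). Contact came at TCP z 110.8 mm, against 110.9 mm expected.

**Other flasks:** both capped flasks look upright and in place. In the top view they moved less than 1 mm. The side view gave y values about 4 mm different from before, most likely because the second mask also took in cap sides. That is still well inside the 15 mm limit.

**Calibration:** the two cameras disagree by 2–3 mm on absolute positions, so I used their average.

**Forces:** readings showed only the flask's weight during the tip and lift, and about 10 N at set-down. The red look-alike was not touched.

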